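# Roll a tube blank into the V-rest

### The job

On this craft-workshop table, roll the grey plastic tube along the table by pushing its side, up the low ramp of the wooden V-rest and into the V; then push its end to slide it along the V until it butts against the stop plate. Only push with the fingers - do not lift or carry the tube - and leave the other things on the table where they are. Finish with the tube lying still in the V and the robot clear of it.

Things in the scene. Friction and masses are not known exactly. Their poses are not given: they have to be found in the camera images.
- tube: Grey PVC tube with closed dark ends, 40 mm diameter, 150 mm long, about 0.16 kg, smooth, lying on the table. Origin at its centre (20 mm up at the start); its x axis is the tube's axis; y and z turn as it rolls. Pushed slowly at its side (under 0.1 m/s) it rolls ahead of the finger and coasts a few cm at most.
- rest: Wooden V-rest fixed to the table. Origin at table height below the V's bottom line; x is level and points the way the tube rolls in, y runs along the V, z up. Ramp and V span y = -60 to +75 mm. The tube starts on the table on the -x side, axis roughly along y, its middle shifted to +y so that it clears the stop plate if rolled straight in.
- lip (a point): Point on the lip between ramp and V, 10 mm high, at x = -14 mm of the rest; same axes. The ramp rises to it from the table at x = -61 mm. Beyond it the V falls at 30 degrees to 2 mm height at x = 0; then the back flank rises at 30 degrees to 24 mm height at x = 38 mm and drops to the table at x = 51 mm.
- stop (a point): Point on the inner face of the stop plate, in line with the V, 25 mm above the table, at y = -60 mm of the rest; same axes. The plate stands at the V's -y end, 46 mm high, 8 mm thick, aluminium, from x = -22 to +44 mm. The +y end of the V is open.
- seat (a point): Where the tube's centre is when it lies in the V against the stop plate: x = 0, y = 15, z = 25 mm in the rest's frame. The tube's other end then reaches y = 90 mm, 15 mm out of the V's open +y end. Same axes as the rest.
- tea: Bystander, loose, leave alone: tea bottle, 66 mm across, 170 mm tall. Origin at the centre of its underside, z up.
- papercup: Bystander, loose, leave alone: brown paper cup, 76 mm across, 75 mm tall. Origin at the centre of its underside, z up.
- gluejar: Bystander, loose, leave alone: white glue jar, 48 mm across, 45 mm tall. Origin at the centre of its underside, z up.
- stonetray: Bystander, loose, leave alone: low white divided tray, 90 x 70 mm, 22 mm tall. Origin at the centre of its underside, z up.
- varnish: Bystander, loose, leave alone: small clear jar with black cap, 36 mm across, 45 mm tall. Origin at the centre of its underside, z up.
- spool: Bystander, loose, leave alone: wooden spool, 44 mm across, 38 mm tall. Origin at the centre of its underside, z up.
- screwdriver: Bystander, leave alone: screwdriver lying on the table, about 200 mm long along its x axis, handle at -x, 26 mm thick; origin near its middle at table height.
Mind the look-alikes: they are no part of the job. What is meant by the tube is not blue or pink, and is the larger of those in its own colour.

How it is judged (in metres and radians):
On the way:
1. the tube lies in the V (x of tube in the frame of seat between -0.004 and 0.004 m and z of tube in the frame of seat between -0.004 and 0.004 m and angle between the x axis of tube and the y axis of rest, either way round below 0.06 rad), for 0.2 s.
At the end, for the whole second after the job is handed in: The tube lies still in the V (centre within 4 mm of the V's seat across and in height, axis within 0.06 rad of the V) with its end against the stop plate (gap under 4 mm), and the robot is clear of it (all of step 1 and y of tube in the frame of seat between -0.004 and 0.004 m and linear speed of tube below 0.01 m/s and angular speed of tube below 0.2 rad/s); the robot touches nothing.
It fails at once if the tube is lifted: off the table before the ramp (centre more than 30 mm high), or anywhere more than 44 mm high, or tipped by more than 0.25 rad ((x of tube in the frame of rest below -0.085 m and height (world z) of tube above 0.03 m) or height (world z) of tube above 0.044 m or angle between tube's own x axis and vertical below 1.32 rad or angle between tube's own x axis and vertical above 1.82 rad).
It fails at once if a bystander is shifted by more than 25 mm (distance of any of tea, papercup, gluejar, stonetray, varnish, spool, screwdriver from where it was at the start of the episode above 0.025 m).
It also fails if it takes over 61 s, if anything falls off the work surface, if the arm or the gripper's body presses on something with over 40 N, if the wrist force passes 120 N, or if a joint passes its speed limit or range.

### The arm

A 6-joint arm with a two-finger parallel gripper is mounted at the origin on the work surface. World frame = base frame: x ahead of the robot, y to its left, z up, the work surface at z = 0. Lengths are in mm, angles in rad, forces in N, time in s.
With the tool pointing down it reaches from about 250 to 800 mm from the base axis. Payload 8.5 kg.
Tool frame: the origin (TCP) lies between the finger pads; the fingertips stand 14 mm ahead of it and the grasp point (between the pads) lies 5 mm behind it (manip.tip_extent is the distance from the TCP to the fingertips, in mm); z points along the fingers, y is the direction in which the jaws open and shut (so a half turn about z gives the same grasp; the last joint's range is limited). The gripper opens to 85 mm and grips with 20 to 120 N. Pads are 22 mm wide; open, the fingers measure 114 mm over their backs; the gripper's body (76 mm by 85 mm) begins 54 mm behind the grasp point. The pads swing forward as they close: fully open they stand 13 mm farther back than shut.
Start: joints at [-1.26, 0.238, -0.013, 1.319, 0, 1.571], TCP at [160.541, -499.807, 245.276] pointing down, gripper open.
Joint ranges: [-2.66, 2.66], [-1.03, 1.9], [-1.14, 1.46], [-1.82, 2.27], [-1.45, 1.34], [-3.14, 3.14]. Speed limits (rad/s): [2.22, 2.22, 2.79, 3.14, 3.14, 3.14].

### API

Orientations are given as a unit quaternion [x, y, z, w].
In Python, from workcell import manip, grab_frame, cut_out, pinpoint gives the robot as it stands.
- The arm moves only by the tool servo_tool, never from a script. Its argument "increments" is a list of rows, each a list of 3 entries, a list of its own where there are three numbers: the turn, a rotation vector about the tool's x, y, z in degrees, then the shift along the tool's x, y, z in cm, then the closure in counts, from 0 (fully open) to 255 (shut). In form: [[[wx, wy, wz], [x, y, z], gripper], ...]. A call has 1 to 8 rows; each row shifts and turns the commanded pose from where the row before left it, along the tool's axes as they then stand; what a row does not reach is not made up. A row lasts 1/10 s, in which the tool goes at most 50 mm and 8.59 degrees, less where a joint would pass 70% of its speed; a pose out of reach is approached as far as the arm can. A call is refused whole if a number of a shift passes 5 or a number of a turn 8.59, either way. A call with a gripper value outside its range is refused whole. The fingers move at their own pace and stop on an object; "squeeze" is the grip in N (left out, the last holds). Time passes only in rows, so rows that do not move let the fingers close. It gives the time, the measured TCP pose, the force and the opening at its end, in the units of the state.
- manip.get_obs(): the state, without advancing time (a new reading comes with each control period).
- grab_frame(name): name is "scene" or "top"; returns a dict with "image" (400x640x3 uint8, blue, green, red), "camera_matrix" (3x3 intrinsics, pixels), "view" (4x4, takes a point from world to camera coordinates). Camera axes: x right, y down, z forward; pixel columns grow to the right and rows downward; lengths in mm; the calibration is good to about 2 mm. A picture is of the moment at which its call begins. There is no depth.
- manip.hand_in(): hands the job in, once; it reports no verdict.
Trained networks look in the newest picture that a camera, given by its name, has taken for a name from the list of things; names that differ only in an ending like _2 or _b are one class to them, and where a whole thing is asked for, a point or a joint stands for the part that bears it (a point fixed in the world has none). Each returns a list of dicts, best first, with "conf" (0 to 1); they miss things now and then, are a little off and sometimes report something else, mostly with a low value. They report only what shows in the picture. A call takes as long as a camera call. They do not tell look-alikes from the thing itself.
- cut_out(camera, target): "mask" (400x640 bool, what is visible of it) and "bbox" ([left, top, right, bottom] in pixels, round what is visible of it).
- pinpoint(camera, target): "pixel" ([column, row] in pixels: a listed point, or the origin of a listed thing).
The state is a dict: "t": time; "joint_positions": joint angles; "qd": joint speeds; "tau": joint torques, N m; "position": TCP position; "eef_rot": TCP orientation; "force": force on the tool from outside, world axes, zero at the start; "wrist_torque": the same for the moment, N m; "gripper_width": opening from 0.0 (shut) to 1.0 (fully open).
Only numpy, scipy, OpenCV 4.12 (cv2) and the standard library are available. Lean on these libraries where they do the work, as an engineer would, in place of code of your own. Each camera call takes 0.05 s, during which the arm holds its last target. There are 200 camera calls.

## Working session

There is one attempt and no reset: what is moved stays moved. The work goes in short steps, Python scripts to look and compute and a tool call to move; the robot and the scene stay as the last step left them, time stands still between calls to the robot, and variables do not carry over. Pictures are saved under pics/ and viewed, about 8 in all and at most 12, crops included, and the job is handed in when it is done.

Besides the shell and the picture viewer there is one more tool, called after "Emit:" as name(argument=value, ...) on one line, values as JSON. servo_tool: Moves the arm, as the interface text tells. Its arguments: {"type":"object","properties":{"increments":{"type":"array"},"squeeze":{"type":"number"}},"required":["increments"]}

```bash
mkdir -p pics; cat > h.py <<'E'
import numpy as np, cv2
from workcell import manip, grab_frame, cut_out, pinpoint
def ray(f,px):
    K=np.array(f["camera_matrix"]);V=np.array(f["view"]);R=V[:3,:3];c=-R.T@V[:3,3]
    d=R.T@np.linalg.inv(K)@np.array([px[0],px[1],1.]);return c,d
def at_z(f,px,z):
    c,d=ray(f,px);return c+d*(z-c[2])/d[2]
E
python3 - <<'E'
from h import *
for n in ["scene","top"]:
    f=grab_frame(n);cv2.imwrite(f"pics/{n}0.png",f["image"])
    c,_=ray(f,[0,0]);print(n,c.round())
    for t,z in [("tube",20),("rest",0),("lip",10),("stop",25),("seat",25),("tea",0),("papercup",0),("gluejar",0),("stonetray",0),("varnish",0),("spool",0),("screwdriver",0)]:
        for r in pinpoint(n,t)[:4]:
            print(t,round(r["conf"],2),np.round(r["pixel"]),at_z(f,r["pixel"],z).round(1))
o=manip.get_obs();print(o["t"],o["position"],o["eef_rot"],manip.tip_extent)
E
```

```text
scene [1139.  188.  687.]
tube 0.94 [296. 169.] [ 389.3 -231.6   20. ]
tube 0.93 [249. 203.] [ 559.  -268.5   20. ]
tube 0.78 [342. 207.] [470.9 -61.1  20. ]
tube 0.58 [309. 139.] [ 244.5 -262.9   20. ]
rest 0.88 [411. 268.] [560.9 138.    0. ]
lip 0.66 [409. 264.] [562.5 132.   10. ]
stop 0.84 [400. 282.] [626.1 128.7  25. ]
seat 0.94 [416. 259.] [555.4 141.7  25. ]
tea 0.71 [350. 311.] [717.4  60.8   0. ]
papercup 0.8 [488. 303.] [580.1 300.    0. ]
gluejar 0.8 [429. 331.] [691.9 209.3   0. ]
gluejar 0.39 [486. 300.] [575.1 295.   -0. ]
stonetray 0.56 [298. 253.] [631.3 -97.8   0. ]
varnish 0.52 [412. 208.] [378.6  88.3   0. ]
spool 0.98 [490. 256.] [454.2 285.8   0. ]
top [ 371.  -73. 1280.]
tube 0.83 [376. 296.] [ 246.6 -262.9   20. ]
tube 0.81 [306. 214.] [466.3 -79.5  20. ]
tube 0.71 [229. 176.] [570.6 132.1  20. ]
tube 0.58 [361. 239.] [ 395.9 -226.8   20. ]
rest 0.74 [225. 178.] [569.  147.2   0. ]
rest 0.24 [254. 119.] [734.3  66.    0. ]
lip 0.81 [230. 179.] [564.4 131.7  10. ]
stop 0.56 [233. 153.] [633.8 121.7  25. ]
stop 0.35 [222. 184.] [546.5 149.1  25. ]
seat 0.83 [228. 182.] [551.4 135.1  25. ]
seat 0.21 [254. 122.] [719.3  62.9  25. ]
tea 0.84 [257. 122.] [725.6  58.9   0. ]
papercup 0.92 [172. 172.] [584.3 294.7   0. ]
papercup 0.43 [203. 134.] [694.3 209.1   0. ]
gluejar 0.6 [202. 135.] [690.8 214.1   0. ]
stonetray 0.82 [316. 154.] [ 634.6 -107.5    0. ]
stonetray 0.45 [453. 175.] [ 572.2 -489.     0. ]
stonetray 0.37 [246. 248.] [373.6  87.2   0. ]
varnish 0.48 [247. 248.] [374.4  83.9   0. ]
spool 0.62 [169. 220.] [451.  298.1   0. ]
spool 0.19 [231. 152.] [639.6 129.8   0. ]
screwdriver 0.71 [455. 178.] [ 563.7 -494.2    0. ]
1.3 [ 160.56291314 -499.8035969   245.28280123] [ 9.87946576e-01  1.54795218e-01  1.15831119e-05 -4.97221118e-05] 14.0
```

View pics/scene0.png

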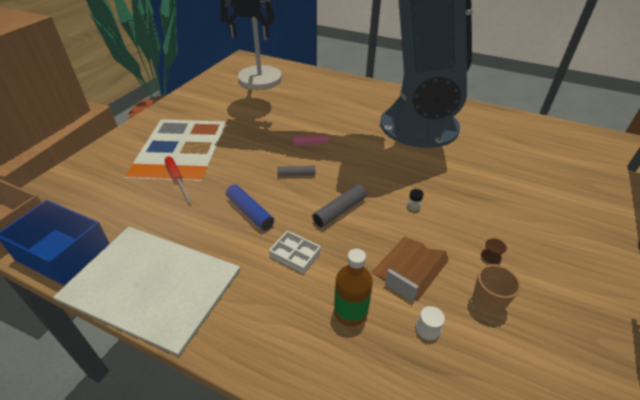

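View pics/top0.png

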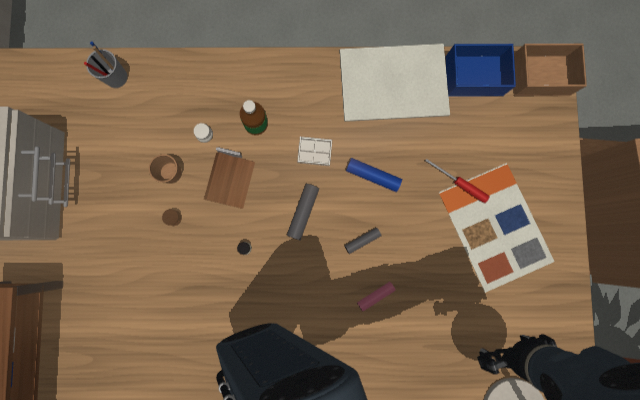

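The grey tube is the larger one, at top (303,211). The V-rest is at (230,178), with the stop plate at its upper end (229,152) and the open end facing the robot. Next I'll measure both from masks.

```bash
python3 - <<'E'
from h import *
f=grab_frame("top");g=grab_frame("scene")
for cam,F in (("top",f),("scene",g)):
  for t,z in (("tube",20),("rest",5)):
    for r in cut_out(cam,t)[:4]:
        m=r["mask"].astype(np.uint8)
        ys,xs=np.nonzero(m);P=np.array([at_z(F,p,z)[:2] for p in zip(xs,ys)])
        b=cv2.minAreaRect(P.astype(np.float32));print(cam,t,round(r["conf"],2),m.sum(),np.round(b[0]),np.round(b[1]),round(b[2],1),np.round(cv2.boxPoints(b)).tolist())
a=cv2.resize(f["image"][120:250,160:340],None,fx=4.4,fy=4.4,interpolation=cv2.INTER_CUBIC);cv2.imwrite("pics/c1.png",a)
b=cv2.resize(g["image"][170:320,290:460],None,fx=4,fy=4,interpolation=cv2.INTER_CUBIC);cv2.imwrite("pics/c2.png",b)
E
```

```text
top tube 0.95 798 [472. -70.] [ 39. 151.] 70.1 [[394.0, -62.0], [536.0, -114.0], [550.0, -77.0], [408.0, -25.0]]
top tube 0.91 741 [ 572. -264.] [150.  40.] 65.9 [[524.0, -324.0], [560.0, -340.0], [621.0, -203.0], [585.0, -187.0]]
top tube 0.73 353 [ 245. -263.] [ 25. 105.] 32.2 [[207.0, -225.0], [263.0, -314.0], [283.0, -301.0], [227.0, -212.0]]
top tube 0.55 355 [ 392. -230.] [ 27. 101.] 31.2 [[355.0, -194.0], [407.0, -280.0], [430.0, -266.0], [378.0, -180.0]]
top rest 0.84 2124 [567. 133.] [115. 154.] 75.9 [[478.0, 96.0], [627.0, 59.0], [655.0, 170.0], [506.0, 208.0]]
scene tube 0.89 346 [ 397. -229.] [43. 97.] 29.9 [[354.0, -198.0], [402.0, -282.0], [439.0, -260.0], [391.0, -177.0]]
scene tube 0.64 318 [ 248. -260.] [ 48. 107.] 33.7 [[198.0, -229.0], [257.0, -318.0], [298.0, -291.0], [238.0, -203.0]]
scene tube 0.62 944 [ 568. -266.] [187.  46.] 65.6 [[508.0, -342.0], [550.0, -361.0], [627.0, -190.0], [586.0, -172.0]]
scene tube 0.61 2882 [569. 138.] [111. 160.] 76.6 [[479.0, 102.0], [635.0, 65.0], [660.0, 173.0], [504.0, 210.0]]
scene rest 0.9 2814 [557. 136.] [111. 162.] 75.8 [[464.0, 102.0], [622.0, 63.0], [649.0, 170.0], [492.0, 210.0]]
scene rest 0.72 1870 [546. 308.] [ 84. 137.] 84.9 [[474.0, 272.0], [610.0, 260.0], [618.0, 344.0], [482.0, 356.0]]
```

View pics/c1.png

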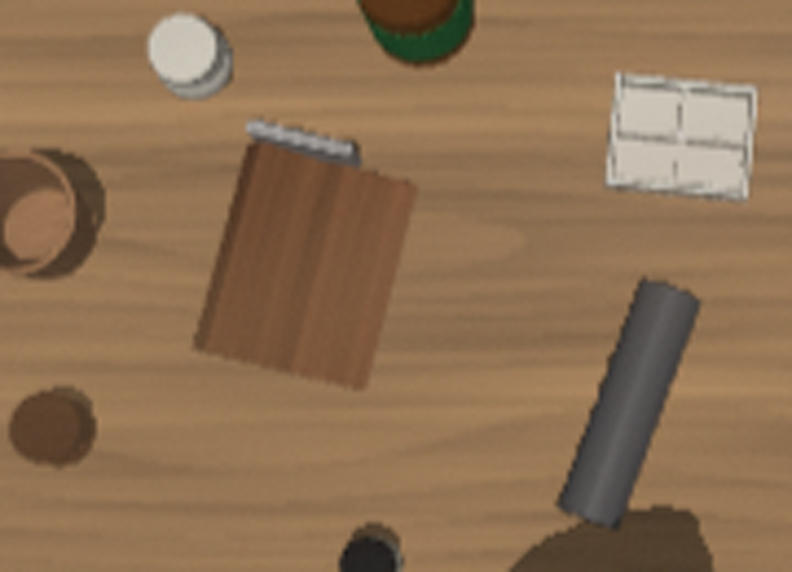

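View pics/c2.png

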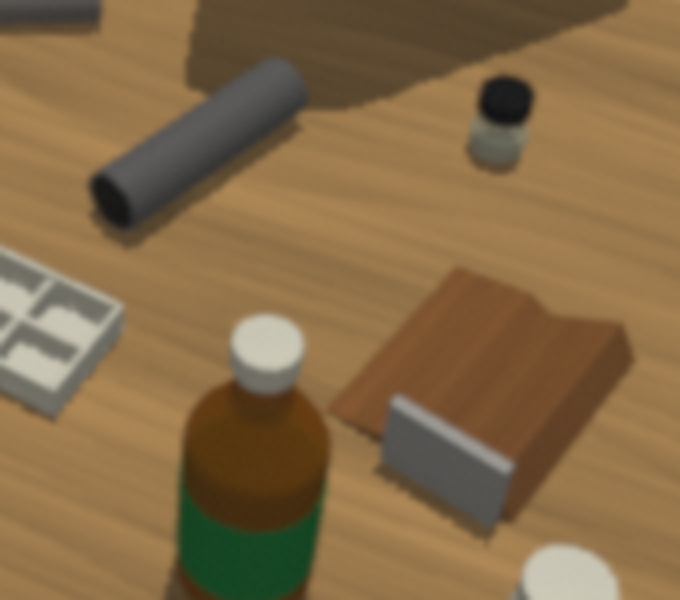

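```bash
python3 - <<'E'
from h import *
f=grab_frame("top");g=grab_frame("scene")
T=lambda u,v,z:at_z(f,(160+(u+.5)/4.4-.5,120+(v+.5)/4.4-.5),z)[:2]
S=lambda u,v,z:at_z(g,(290+(u+.5)/4-.5,170+(v+.5)/4-.5),z)[:2]
pts=[("ramp-",-61,-60,T(414,183,0)),("ramp+",-61,75,T(364,389,0)),("back+",51,75,T(193,348,0)),
("plate l",44,-68,T(248,120,46)),("plate r",-22,-68,T(353,143,46)),
("S ramp-",-61,-60,S(332,411,0)),("S ramp+",-61,75,S(460,268,0)),("S back+",38,75,S(620,323,24)),("S plate r",-22,-68,S(393,402,46)),("S plate l",44,-68,S(511,468,46))]
from scipy.optimize import least_squares
def res(p,s):
    c,sn=np.cos(p[2]),np.sin(p[2]);return np.concatenate([np.array([p[0]+c*x-sn*y,p[1]+sn*x+c*y])-q for n,x,y,q in s])
for s in (pts[:5],pts[5:],pts):
    r=least_squares(res,[567,133,1.3],args=(s,));print(r.x.round(3),r.fun.round(1))
x0,y0,th=r.x;R=np.array([[np.cos(th),-np.sin(th)],[np.sin(th),np.cos(th)]])
np.save("rest.npy",r.x)
for n,q in [("tube",(472,-70)),("te1",(542,-95.5)),("te2",(401,-43.5)),("tea",(722,60)),("cup",(582,297)),("glue",(691,212)),("tray",(633,-103)),("varn",(376,86)),("spool",(452,292)),("tcp",manip.get_obs()["position"][:2])]:
    print(n,(R.T@(np.array(q)-[x0,y0])).round(1))
print(manip.get_obs()["t"])
E
```

```text
[570.362 138.263   1.332] [-0.4 -2.2 -0.7 -0.5 -0.5  0.7  1.3  0.8  0.3  1.3]
[565.546 139.42    1.332] [ 0.4 -2.3 -1.7 -1.6 -2.2  2.4  0.4  0.4  3.1  1.1]
[567.96  138.845   1.331] [-2.9 -1.6 -3.1  0.1 -2.8  1.3 -1.1  1.4 -2.1  1.8  2.7 -2.9  0.7 -2.1
  0.3  1.9  2.8 -0.2  5.5  0.5]
tube [-225.6   43.7]
te1 [-233.8  -30.4]
te2 [-216.7  118.9]
tea [ -40.1 -168.3]
cup [157.   23.9]
glue [ 100.3 -102.2]
tray [-219.5 -120.6]
varn [-96.9 173.9]
spool [121.3 149. ]
tcp [-717.1  244.3]
1.7
```

Emit:
servo_tool(increments=[[[0, 0, -8.36], [0, 0, 0], 0], [[0, 0, -8.36], [0, 0, 0], 0], [[0, 0, -8.36], [0, 0, 0], 0], [[0, 0, -8.36], [0, 0, 0], 0], [[0, 0, -8.36], [0, 0, 0], 0], [[0, 0, -8.36], [0, 0, 0], 0], [[0, 0, -8.36], [0, 0, 0], 0], [[0, 0, 0], [3.5, 1.7, 0], 0]])

```text
t: 2.5
position: [184.3, -471.9, 244.8]
eef_rot: [0.785, 0.619, -0.0, 0.0]
force: [1.5, 0.3, 0.9]
gripper_width: 0.998
```

Emit:
servo_tool(increments=[[[0, 0, 0], [4.0, 1.9, 0], 0], [[0, 0, 0], [4.0, 1.9, 0], 0], [[0, 0, 0], [4.0, 1.9, 0], 0], [[0, 0, 0], [4.0, 1.9, 0], 0], [[0, 0, 0], [4.0, 1.9, 0], 0], [[0, 0, 0], [4.0, 1.9, 0], 0], [[0, 0, 0], [4.0, 1.9, 0], 0], [[0, 0, 0], [4.0, 1.9, 0], 0]])

```text
t: 3.3
position: [409.6, -193.2, 245.6]
eef_rot: [0.786, 0.618, 0.0, 0.0]
force: [0.3, -1.0, -0.4]
gripper_width: 0.997
```

```bash
cat >> h.py <<'E'
def st():
    from scipy.spatial.transform import Rotation as Ro
    x0,y0,th=np.load("rest.npy");R=np.array([[np.cos(th),-np.sin(th)],[np.sin(th),np.cos(th)]])
    o=manip.get_obs();M=Ro.from_quat(o["eef_rot"]).as_matrix()
    print("t",round(o["t"],2),"rest xy",(R.T@(np.array(o["position"][:2])-[x0,y0])).round(1),"z",round(o["position"][2],1),"yaw err deg",round(np.degrees(np.arctan2(M[1,0],M[0,0])-th),2),"F",np.round(o["force"],1),"w",o["gripper_width"],"zax",M[:,2].round(3))
E
python3 -c "from h import *;st()"
```

```text
t 3.3 rest xy [-360.2   75.1] z 245.6 yaw err deg 0.05 F [ 0.3 -1.  -0.4] w 0.9970689723637949 zax [ 0.001 -0.    -1.   ]
```

Emit:
servo_tool(increments=[[[0, 0, 0], [3, 1.6, 0], 0], [[0, 0, 0], [3, 1.5, 0], 0], [[0, 0, 0], [0, 0, 4.5], 0], [[0, 0, 0], [0, 0, 4.5], 0], [[0, 0, 0], [0, 0, 4.5], 0], [[0, 0, 0], [0, 0, 4.5], 0], [[0, 0, 0], [0, 0, 2.5], 0], [[0, 0, 0], [0, 0, 0], 0]])

```text
t: 4.1
position: [450.5, -143.0, 37.4]
eef_rot: [0.786, 0.618, -0.002, -0.003]
force: [-0.7, 0.9, -0.5]
gripper_width: 0.995
```

```bash
python3 - <<'E'
from h import *
st()
g=grab_frame("scene");cv2.imwrite("pics/s3.png",cv2.resize(g["image"][80:300,220:480],None,fx=2.7,fy=2.7,interpolation=cv2.INTER_CUBIC))
E
```

```text
t 4.1 rest xy [-301.7   47.2] z 37.4 yaw err deg 0.05 F [-0.7  0.9 -0.5] w 0.9951158446842577 zax [-0.006  0.002 -1.   ]
```

View pics/s3.png

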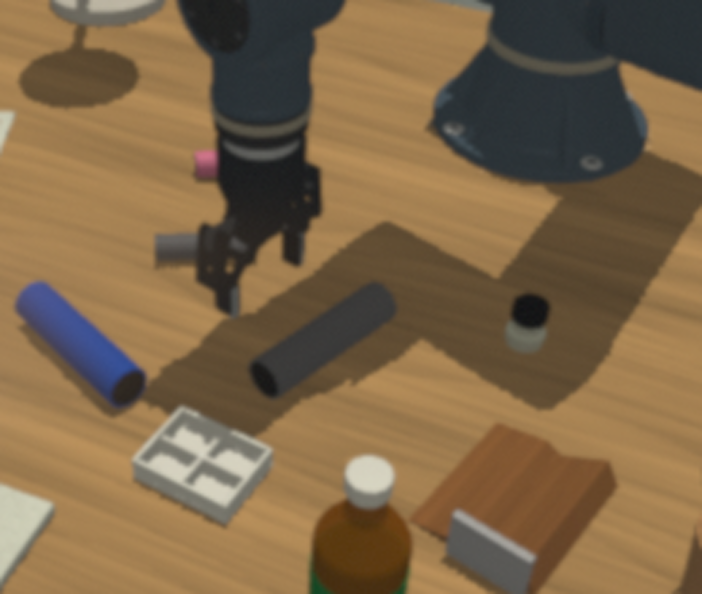

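The open fingers are behind the tube (fingertip at about crop (236,314)) and the path to the rest is free. I'll get the true tip height from that pixel.

```bash
python3 - <<'E'
from h import *
g=grab_frame("scene")
x0,y0,th=np.load("rest.npy")
for px in [(236,314),(292,264)]:
  for z in (10,20,30,37):
    q=at_z(g,(220+px[0]/2.7,80+px[1]/2.7),z);d=q[:2]-[x0,y0];print(px,z,(np.cos(th)*d[0]+np.sin(th)*d[1]).round(),(-np.sin(th)*d[0]+np.cos(th)*d[1]).round())
st()
E
```

```text
(236, 314) 10 -314.0 30.0
(236, 314) 20 -307.0 22.0
(236, 314) 30 -299.0 13.0
(236, 314) 37 -294.0 7.0
(292, 264) 10 -320.0 121.0
(292, 264) 20 -312.0 112.0
(292, 264) 30 -305.0 102.0
(292, 264) 37 -300.0 95.0
t 4.2 rest xy [-301.9   44.5] z 40.8 yaw err deg 0.05 F [0.9 0.5 0.8] w 0.9974223307102057 zax [-0.  0. -1.]
```

Emit:
servo_tool(increments=[[[0, 0, 0], [1.0, 0, 1.0], 0], [[0, 0, 0], [1.0, 0, 0.9], 0], [[0, 0, 0], [0.8, 0, 0], 0], [[0, 0, 0], [0.6, 0, 0], 0], [[0, 0, 0], [0.6, 0, 0], 0], [[0, 0, 0], [0.6, 0, 0], 0], [[0, 0, 0], [0.6, 0, 0], 0], [[0, 0, 0], [0.6, 0, 0], 0]])

```text
t: 5.0
position: [466.9, -87.0, 21.4]
eef_rot: [0.786, 0.618, 0.0, 0.0]
force: [0.3, -0.4, 0.1]
gripper_width: 1.003
```

Emit:
servo_tool(increments=[[[0, 0, 0], [0.6, 0, 0], 0], [[0, 0, 0], [0.6, 0, 0], 0], [[0, 0, 0], [0.6, 0, 0], 0], [[0, 0, 0], [0.6, 0, 0], 0], [[0, 0, 0], [0.6, 0, 0], 0], [[0, 0, 0], [0.6, 0, 0], 0], [[0, 0, 0], [0.6, 0, 0], 0], [[0, 0, 0], [0.6, 0, 0], 0]])

```text
t: 5.8
position: [478.1, -40.4, 21.3]
eef_rot: [0.786, 0.618, -0.0, -0.0]
force: [-0.3, -0.6, -0.6]
gripper_width: 0.999
```

```bash
cat >> h.py <<'E'
def tube(z=20):
    x0,y0,th=np.load("rest.npy");R=np.array([[np.cos(th),-np.sin(th)],[np.sin(th),np.cos(th)]])
    for cam in ("scene","top"):
        F=grab_frame(cam)
        for r in cut_out(cam,"tube")[:5]:
            ys,xs=np.nonzero(r["mask"]);P=np.array([R.T@(at_z(F,p,z)[:2]-[x0,y0]) for p in zip(xs,ys)])
            b=cv2.minAreaRect(P.astype(np.float32))
            if b[0][0]>-280 and b[0][1]<150: print(cam,round(r["conf"],2),"ctr",np.round(b[0],1),"size",np.round(b[1]),"ang",round(b[2],1),"yrange",P[:,1].min().round(),P[:,1].max().round())
        cv2.imwrite(f"pics/last_{cam}.png",F["image"])
E
python3 -c "
from h import *
st();tube()"
```

```text
t 5.8 rest xy [-195.4   44.8] z 21.3 yaw err deg 0.05 F [-0.3 -0.6 -0.6] w 0.9992300670631965 zax [-0.  0. -1.]
scene 0.65 ctr [-161.8   42.4] size [177.  45.] ang 84.0 yrange -47.0 132.0
```

Emit:
servo_tool(increments=[[[0, 0, 0], [0.5, 0, 0], 0], [[0, 0, 0], [0.5, 0, 0], 0], [[0, 0, 0], [0.5, 0, 0], 0], [[0, 0, 0], [0.5, 0, 0], 0], [[0, 0, 0], [0.5, 0, 0], 0], [[0, 0, 0], [0.5, 0, 0], 0], [[0, 0, 0], [0.5, 0, 0], 0], [[0, 0, 0], [0.5, 0, 0], 0]])

```text
t: 6.8
position: [487.6, -1.5, 21.3]
eef_rot: [0.786, 0.618, 0.0, -0.0]
force: [0.1, -1.0, -0.0]
gripper_width: 0.998
```

```bash
python3 -c "
from h import *
st();tube()
g=cv2.imread('pics/last_scene.png');cv2.imwrite('pics/s5.png',cv2.resize(g[100:300,260:480],None,fx=3,fy=3,interpolation=2))"
```

```text
t 6.8 rest xy [-155.4   44.8] z 21.3 yaw err deg 0.05 F [ 0.1 -1.  -0. ] w 0.998094025073928 zax [-0.  0. -1.]
scene 0.73 ctr [-121.3   39.1] size [180.  44.] ang 83.5 yrange -51.0 129.0
```

View pics/s5.png

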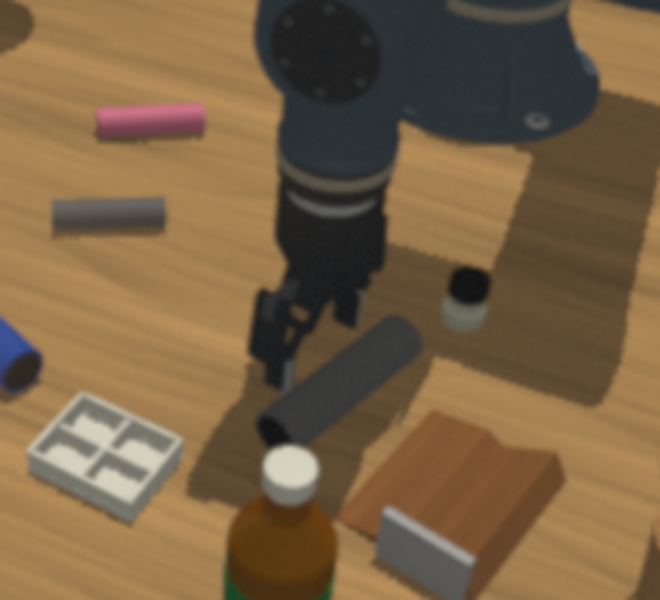

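The tube is ahead of the fingers, with ends at about crop (275,428) and (405,338). I'll check its angle numerically.

```bash
python3 - <<'E'
from h import *
g=grab_frame("scene")
x0,y0,th=np.load("rest.npy")
# silhouettes: lower (front) edge & upper edge & ramp edge
for n,px,z in [("end-",(275,428),20),("end+",(405,338),20),("ramp-",(345,520),0),("ramp+",(435,412),0),("top-",(268,408),35),("top+",(395,318),35),("fing-",(285,385),21)]:
    q=at_z(g,(260+px[0]/3,100+px[1]/3),z);d=q[:2]-[x0,y0];print(n,(np.cos(th)*d[0]+np.sin(th)*d[1]).round(1),(-np.sin(th)*d[0]+np.cos(th)*d[1]).round(1))
f=grab_frame("top");cv2.imwrite("pics/t5.png",cv2.resize(f["image"][120:300,160:400],None,fx=3.3,fy=3.3,interpolation=2))
E
```

```text
end- -132.6 -32.4
end+ -109.1 110.8
ramp- -53.6 -55.5
ramp+ -57.3 74.8
top- -140.8 -31.3
top+ -120.5 110.6
fing- -151.7 7.1
```

View pics/t5.png

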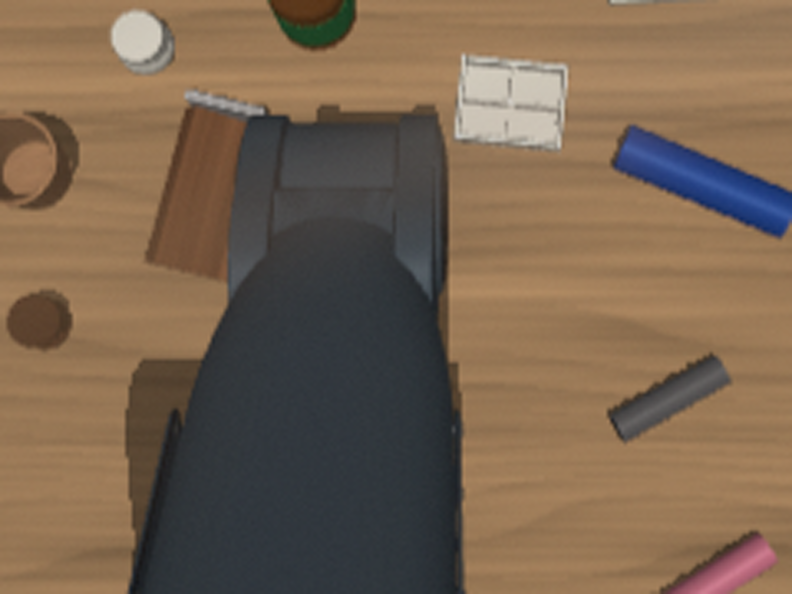

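The tube still sits about 8° skew, with its +y end ahead. I'll shift the fingers toward its -y end so that the ramp and V turn it straight.

Emit:
servo_tool(increments=[[[0, 0, 0], [-0.6, 0.5, 0], 0], [[0, 0, 0], [0, 1.0, 0], 0], [[0, 0, 0], [0.4, 0.5, 0], 0], [[0, 0, 0], [0.5, 0, 0], 0], [[0, 0, 0], [0.5, 0, 0], 0], [[0, 0, 0], [0.5, 0, 0], 0], [[0, 0, 0], [0.5, 0, 0], 0], [[0, 0, 0], [0.5, 0, 0], 0]])

```text
t: 7.9
position: [512.3, 16.3, 21.3]
eef_rot: [0.786, 0.618, -0.0, -0.0]
force: [0.2, 0.4, 0.2]
gripper_width: 1.001
```

Emit:
servo_tool(increments=[[[0, 0, 0], [0.4, 0, 0], 0], [[0, 0, 0], [0.4, 0, 0], 0], [[0, 0, 0], [0.4, 0, 0], 0], [[0, 0, 0], [0.4, 0, 0], 0], [[0, 0, 0], [0.4, 0, 0], 0], [[0, 0, 0], [0.4, 0, 0], 0], [[0, 0, 0], [0.4, 0, 0], 0], [[0, 0, 0], [0.4, 0, 0], 0]])

```text
t: 8.7
position: [520.0, 47.0, 21.3]
eef_rot: [0.786, 0.618, -0.0, 0.0]
force: [0.3, -0.2, 0.3]
gripper_width: 0.996
```

```bash
python3 -c "
from h import *
st();tube()
g=cv2.imread('pics/last_scene.png');cv2.imwrite('pics/s6.png',cv2.resize(g[140:300,300:480],None,fx=3.6,fy=3.6,interpolation=2))"
```

```text
t 8.7 rest xy [-100.6   24.8] z 21.3 yaw err deg 0.05 F [ 0.3 -0.2  0.3] w 0.9960797927348504 zax [-0. -0. -1.]
scene 0.77 ctr [-66.8  33.9] size [185.  47.] ang 86.2 yrange -59.0 127.0
```

View pics/s6.png

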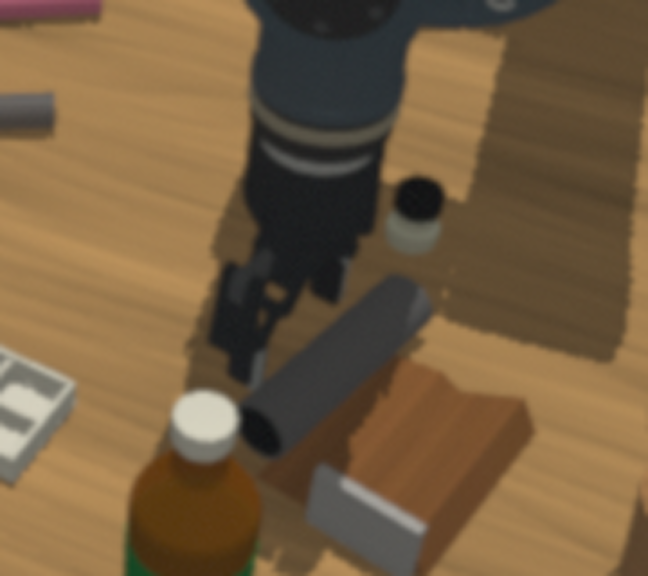

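The tube is on the ramp toe and straightening (angle 86°), with its -y end at about crop (262,425), clear of the plate. I'll keep pushing.

Emit:
servo_tool(increments=[[[0, 0, 0], [0.4, 0, 0], 0], [[0, 0, 0], [0.4, 0, 0], 0], [[0, 0, 0], [0.4, 0, 0], 0], [[0, 0, 0], [0.4, 0, 0], 0], [[0, 0, 0], [0.4, 0, 0], 0], [[0, 0, 0], [0.4, 0, 0], 0], [[0, 0, 0], [0.4, 0, 0], 0], [[0, 0, 0], [0, 0, 0], 0]])

```text
t: 9.7
position: [526.7, 74.7, 21.2]
eef_rot: [0.786, 0.618, 0.0, -0.0]
force: [-0.5, -0.1, 0.0]
gripper_width: 1.004
```

```bash
python3 -c "
from h import *
st();tube(25)
g=cv2.imread('pics/last_scene.png');cv2.imwrite('pics/s7.png',cv2.resize(g[160:300,310:480],None,fx=4,fy=4,interpolation=2))"
```

```text
t 9.7 rest xy [-72.1  24.9] z 21.2 yaw err deg 0.09 F [-0.5 -0.1  0. ] w 1.0040228565421414 zax [ 0.     0.001 -1.   ]
scene 0.64 ctr [-42.6  33.7] size [186.  44.] ang 89.8 yrange -59.0 126.0
```

View pics/s7.png

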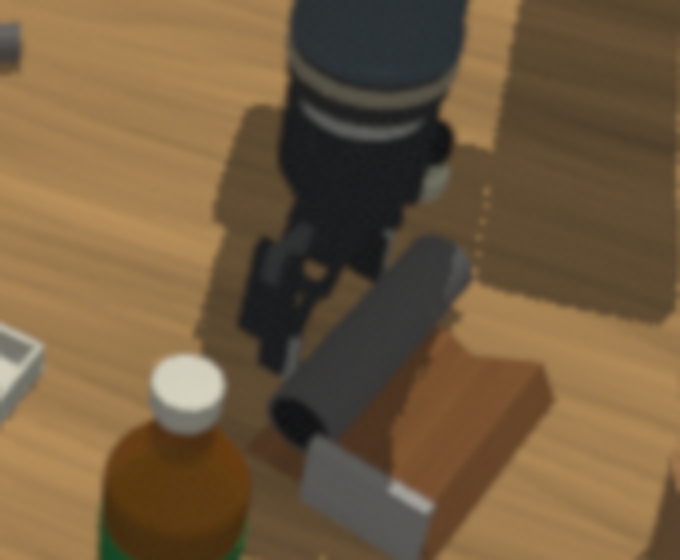

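The tube is now parallel to the V on the ramp (89.8°), with its -y end at about crop (305,420), just short of the plate. I'll push it over the lip with the tool raised a little.

Emit:
servo_tool(increments=[[[0, 0, 0], [0.3, 0, -0.4], 0], [[0, 0, 0], [0.4, 0, 0], 0], [[0, 0, 0], [0.4, 0, 0], 0], [[0, 0, 0], [0.4, 0, 0], 0], [[0, 0, 0], [0.4, 0, 0], 0], [[0, 0, 0], [0.4, 0, 0], 0], [[0, 0, 0], [0.4, 0, 0], 0], [[0, 0, 0], [0.3, 0, 0], 0]])

```text
t: 10.7
position: [533.8, 103.7, 25.2]
eef_rot: [0.786, 0.618, 0.0, -0.0]
force: [-0.2, 0.5, 0.1]
gripper_width: 1.0
```

```bash
python3 -c "
from h import *
st();tube(25)"
```

```text
t 10.7 rest xy [-42.2  24.9] z 25.2 yaw err deg 0.07 F [-0.2  0.5  0.1] w 1.0004841038591639 zax [ 0.     0.001 -1.   ]
scene 0.9 ctr [-8.3 41.7] size [170.  42.] ang 89.5 yrange -44.0 127.0
```

Emit:
servo_tool(increments=[[[0, 0, 0], [0.3, 0, 0], 0], [[0, 0, 0], [0.3, 0, 0], 0], [[0, 0, 0], [0.2, 0, 0], 0], [[0, 0, 0], [0, 0, 0], 0], [[0, 0, 0], [-1.5, 0, 0], 0], [[0, 0, 0], [-2.5, 0, 0], 0], [[0, 0, 0], [0, 0, -4], 150], [[0, 0, 0], [0, 0, -4], 255]])

```text
t: 11.7
position: [524.4, 70.3, 105.3]
eef_rot: [0.787, 0.617, -0.002, -0.001]
force: [1.1, 0.2, 0.6]
gripper_width: 0.694
```

```bash
python3 -c "
from h import *
st();tube(25)
g=cv2.imread('pics/last_scene.png');cv2.imwrite('pics/s8.png',cv2.resize(g[160:300,330:480],None,fx=4,fy=4,interpolation=2))"
```

```text
t 11.7 rest xy [-76.9  26.1] z 105.3 yaw err deg -0.03 F [1.1 0.2 0.6] w 0.6939833187611866 zax [-0.004 -0.001 -1.   ]
scene 0.66 ctr [-1.8 42.1] size [172.  44.] ang 89.5 yrange -44.0 128.0
```

View pics/s8.png

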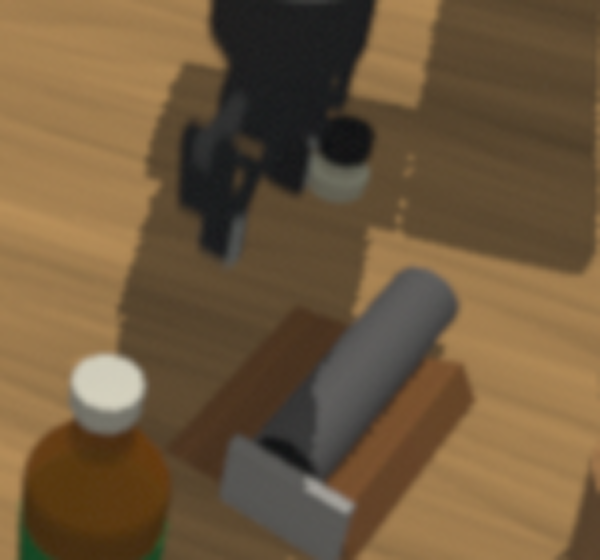

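The tube lies in the V at about x≈-2, with its +y end at crop (430,290). Next I go beyond that end with closed fingers and push it along the V.

Emit:
servo_tool(increments=[[[0, 0, 0], [2.0, -4.0, 0], 255], [[0, 0, 0], [2.0, -4.0, 0], 255], [[0, 0, 0], [2.0, -4.0, 0], 255], [[0, 0, 0], [1.4, -2.0, 0], 255], [[0, 0, 0], [0, 0, 0], 255], [[0, 0, 0], [0, 0, 3.5], 255], [[0, 0, 0], [0, 0, 3.5], 255], [[0, 0, 0], [0, 0, 0.7], 255]])

```text
t: 12.7
position: [405.2, 175.3, 25.0]
eef_rot: [0.786, 0.618, -0.003, -0.001]
force: [-0.2, 0.2, 0.2]
gripper_width: -0.001
```

```bash
python3 -c "
from h import *
grab_frame('top');st();tube(25)"
```

```text
t 12.75 rest xy [ -2.9 166.5] z 25.6 yaw err deg 0.03 F [-0.5  0.1 -0.9] w 0.0004523380203714442 zax [-0.005 -0.002 -1.   ]
scene 0.74 ctr [-2. 41.] size [172.  44.] ang 89.9 yrange -45.0 127.0
top 0.69 ctr [-0.4 27.6] size [148.  40.] ang 89.0 yrange -47.0 102.0
```

Emit:
servo_tool(increments=[[[0, 0, 0], [0.2, 1.5, 0], 255], [[0, 0, 0], [0, 1.2, 0], 255], [[0, 0, 0], [0, 0.6, 0], 255], [[0, 0, 0], [0, 0.3, 0], 255], [[0, 0, 0], [0, 0.3, 0], 255], [[0, 0, 0], [0, 0.3, 0], 255], [[0, 0, 0], [0, 0.3, 0], 255], [[0, 0, 0], [0, 0.3, 0], 255]])

```text
t: 13.75
position: [454.6, 167.6, 28.3]
eef_rot: [0.786, 0.618, -0.0, -0.0]
force: [-0.6, -0.0, -0.9]
gripper_width: 0.003
```

```bash
python3 -c "
from h import *
st();tube(25)"
```

```text
t 13.75 rest xy [  1.  116.9] z 28.3 yaw err deg 0.06 F [-0.6 -0.  -0.9] w 0.002815583036483221 zax [-0.  0. -1.]
scene 0.77 ctr [-2.5 39.8] size [168.  43.] ang 90.0 yrange -44.0 124.0
scene 0.47 ctr [ 1.2 -6.3] size [111. 154.] ang 1.5 yrange -83.0 71.0
top 0.84 ctr [-0.8 27.6] size [ 45. 152.] ang 0.0 yrange -49.0 104.0
top 0.19 ctr [ -31.3 -176.1] size [66. 97.] ang 39.9 yrange -219.0 -132.0
```

Emit:
servo_tool(increments=[[[0, 0, 0], [0, 0.2, 0], 255], [[0, 0, 0], [0, 0.2, 0], 255], [[0, 0, 0], [0, 0.2, 0], 255], [[0, 0, 0], [0, 0.2, 0], 255], [[0, 0, 0], [0, 0.2, 0], 255], [[0, 0, 0], [0, 0.2, 0], 255], [[0, 0, 0], [0, 0, 0], 255]])

```text
t: 14.65
position: [466.7, 164.7, 28.4]
eef_rot: [0.786, 0.618, 0.0, 0.0]
force: [0.3, -0.8, -0.4]
gripper_width: -0.002
```

```bash
python3 -c "
from h import *
st();tube(25)"
```

```text
t 14.65 rest xy [  1.1 104.5] z 28.4 yaw err deg 0.04 F [ 0.3 -0.8 -0.4] w -0.0023463031753602395 zax [ 0.  0. -1.]
scene 0.8 ctr [-1.9 35. ] size [158.  42.] ang 90.0 yrange -44.0 114.0
top 0.65 ctr [-1.2 15. ] size [ 39. 153.] ang 0.2 yrange -61.0 91.0
```

Emit:
servo_tool(increments=[[[0, 0, 0], [0, 0.1, 0], 255], [[0, 0, 0], [0, 0.1, 0], 255], [[0, 0, 0], [0, 0, 0], 255]])

```text
t: 15.15
position: [468.3, 164.3, 28.3]
eef_rot: [0.786, 0.618, -0.0, -0.0]
force: [-0.6, -0.4, 0.3]
gripper_width: -0.001
```

Emit:
servo_tool(increments=[[[0, 0, 0], [0, 0.1, 0], 255], [[0, 0, 0], [0, 0.1, 0], 255], [[0, 0, 0], [0, 0, 0], 255]])

```text
t: 15.45
position: [469.9, 163.8, 28.3]
eef_rot: [0.786, 0.618, -0.0, -0.0]
force: [-2.3, 0.9, 1.5]
gripper_width: -0.003
```

Emit:
servo_tool(increments=[[[0, 0, 0], [0, 0.1, 0], 255], [[0, 0, 0], [0, 0, 0], 255]])

```text
t: 15.65
position: [470.0, 163.8, 28.2]
eef_rot: [0.786, 0.618, -0.001, -0.001]
force: [-6.1, 2.3, 4.8]
gripper_width: -0.004
```

The force rose to about 6.5 N along the V and the motion stopped, so the tube is against the plate. I'll back off and clear the scene.

Emit:
servo_tool(increments=[[[0, 0, 0], [0, -0.3, 0], 255], [[0, 0, 0], [0, -1.5, 0], 255], [[0, 0, 0], [0, -3, 0], 255], [[0, 0, 0], [0, 0, -4], 255], [[0, 0, 0], [0, 0, -4.5], 255], [[0, 0, 0], [0, 0, -4.5], 255], [[0, 0, 0], [-4, 0, 0], 255], [[0, 0, 0], [0, 0, 0], 255]])

```text
t: 16.45
position: [413.8, 134.1, 159.5]
eef_rot: [0.787, 0.617, 0.001, 0.001]
force: [-1.2, 1.5, -0.6]
gripper_width: -0.001
```

```bash
python3 -c "
from h import *
st();tube(25)
g=cv2.imread('pics/last_scene.png');cv2.imwrite('pics/s9.png',cv2.resize(g[120:340,260:520],None,fx=2.7,fy=2.7,interpolation=2))"
```

```text
t 16.45 rest xy [-41.2 148.7] z 159.5 yaw err deg -0.01 F [-1.2  1.5 -0.6] w -0.0011754921004217143 zax [ 0.002 -0.001 -1.   ]
scene 0.62 ctr [-1.4 32.2] size [ 43. 155.] ang 0.3 yrange -45.0 110.0
top 0.66 ctr [-2.9  9.7] size [145.  45.] ang 89.0 yrange -63.0 82.0
```

View pics/s9.png

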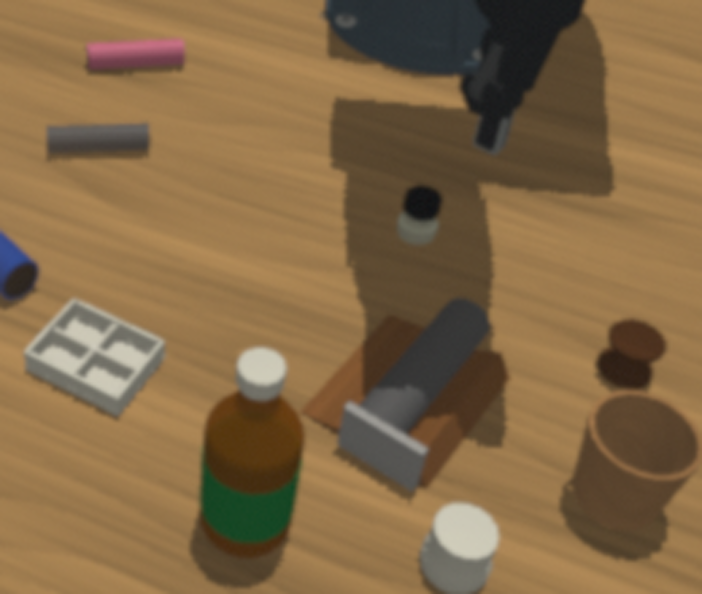

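The tube lies in the V with its end at the plate (crop (375,405)). The gripper is clear and the bystanders in view are undisturbed, so I'm handing in.

```bash
python3 -c "
from h import *
manip.hand_in();st()"
```

```text
the job is handed in; nothing more can be done
the job is handed in; nothing more can be done
```

I rolled the grey tube with the open fingers up the ramp and over the lip into the V. I then pushed its +y end with closed fingers until it met the stop plate, and handed the job in at about 16.5 s. No verdict was reported.

**Rolling in:** the tube stayed about 8° skew on the table because the first push did not turn it. I moved the fingers toward its lagging end, and it came parallel to the V on the ramp.

**Last checks:**
- **Against the plate:** the push force rose to about 6.5 N along the V and the fingers stopped advancing.
- **In the V:** the tube's axis was within about 1° of the V, and the masks put its centre at x about -1 to -3 mm from the V's line. Its height was judged only from the pictures.
- **Clear of the tube:** the gripper was about 160 mm up and well away, and the bystanders in view looked undisturbed. The screwdriver was outside the last crop, and the arm never went near it.

**Disagreement along the V:** my two cameras gave different mask centres, y about 10 mm (top) and 32 mm (scene), against a target of 15 mm. I put both down to hidden tube ends and perspective; the last top mask was only 145 mm long instead of 150 mm. I relied on the contact force and an earlier top reading of 15 mm, which was taken before the last few millimetres of pushing.

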